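# Index the proud-lidded tin under the press and press its lid home

## Task

One of the four tins on the lid-press turntable has a lid that still stands proud. Turn the turntable until that tin clicks into its stop under the press, then push the lever's paddle down to its stop so that the press drives the lid fully home, without ramming it against the stop, and let the lever spring back up. Do not push the lid down by hand, do not work the lever before the tin is in its click stop, and leave the other things on the worktop where they stand.

Things in the scene. Friction and masses are not known exactly. Their poses are not given: they have to be found in the camera images.
- lid_press: Bench lid press: fixed grey round base, 276 mm across, with a white turntable (233 mm across, top 40 mm above the worktop) carrying four round metal tins, 62 mm across, centres 90 mm from the axis, every 90 degrees (lid tops at 109 mm; the proud one 121 mm). Origin: on the turntable's axis at worktop height; z up. The press station is at +x; the lever above it runs along y, paddle at +y.
- turntable (a joint): Angle of the turntable (rad, anticlockwise from above positive, range -7 to 7). At 0 or a full turn the proud-lidded tin is under the press. A sprung roller gives a click stop at every multiple of 1.571: it draws the turntable in only from about 3.5 degrees either side; entering or leaving a stop takes about 0.35 N m, turning between stops 0.05 N m.
- handle_bar (a point): Centre of the wooden bar handle on the turntable's hub, on the axis, 151 mm above the worktop. The bar is 74 mm long (along this point's x axis, which points to the proud-lidded tin), 16 mm wide, 32 mm high (135 to 167 mm above the worktop), clear above the tins. It turns with the turntable.
- proud_lid (a joint): How far the proud lid has been pressed down on its tin (m): 0 proud at the start, 0.012 fully home. It goes tightly (about 8 N) and stays where it is pushed.
- proud_lid_top (a point): Centre of the top face of the proud lid (lid 62 mm across, 21 mm high). It turns with the turntable, and stands 121 mm above the worktop while proud, 109 mm when home.
- station (a point): Fixed point of the press: on the vertical line through the press's nose, where the centre of a tin in its click stop stands; at the height of the turntable's top (40 mm).
- press_lever (a joint): Angle of the press lever (rad): 0 up at rest, 0.156 pressed down to its stop. A spring returns it. About 7 N at the paddle pushes it to the stop with the proud lid under it.
- paddle (a point): Centre of the top face of the black paddle at the free end of the press lever, 154 mm above the worktop at rest; paddle 50 mm wide, 66 mm along the lever (lid_press y axis), 10 mm thick; moves down about 41 mm to the stop. The lever's pivot is 265 mm away in the -y direction of lid_press, at 147 mm height (pivot at x 90, y -115 mm of lid_press).
- salt_shaker: Bystander: glass salt shaker with grey cap, 44 mm across, 90 mm high; origin under its centre.
- small_tin: Bystander: low food tin, 76 mm across, 58 mm high; origin under its centre.
- kitchen_timer: Bystander: round wind-up kitchen timer, 64 mm across, 52 mm high; origin under its centre.
- striped_mug: Bystander: striped mug, 87 x 124 mm with handle, 102 mm high; origin under its centre.
- tall_tin: Bystander: food tin, 76 mm across, 110 mm high; origin under its centre.
- tape_roll: Bystander: roll of packing tape lying flat, 103 mm across, 25 mm high; origin under its centre.

How it is judged:
On the way, in this order (a step that is already met when the one before it is completed fails the run):
1. the tin with the proud lid rests in its click stop under the press (within 4 mm), lever still up, lid still proud (horizontal distance between proud_lid_top and station below 0.004 m and value of joint press_lever below 0.03 rad and value of joint proud_lid below 0.003 m and velocity of joint turntable between -0.05 and 0.05 rad/s), for 0.2 s.
2. the lever is pressed down to its stop and the lid is driven home, the tin still in its stop (horizontal distance between proud_lid_top and station below 0.004 m and value of joint press_lever above 0.145 rad and value of joint proud_lid above 0.01 m), for 0.1 s.
At the end, for the whole second after the job is handed in: The tin with the formerly proud lid stands in its click stop under the press (within 4 mm of the station) with the turntable at rest, its lid pressed home (at least 10 of 12 mm), and the lever is up again (below 0.03 rad) (horizontal distance between proud_lid_top and station below 0.004 m and value of joint proud_lid above 0.01 m and value of joint press_lever below 0.03 rad and velocity of joint turntable between -0.05 and 0.05 rad/s); the robot touches nothing.
It fails at once if the lever is worked (beyond 0.06 rad) while the proud-lidded tin is not in its click stop (more than 6 mm off) (value of joint press_lever above 0.06 rad and horizontal distance between proud_lid_top and station above 0.006 m).
It fails at once if the robot pushes the proud lid down by hand (contact force between any of the arm, the fingers and proud_lid above 4 N and value of joint proud_lid above 0.002 m).
It fails at once if the paddle is rammed against its stop with over 40 N (value of joint press_lever above 0.145 rad and contact force between the fingers and lid_press above 40 N).
It fails at once if a bystander is moved more than 25 mm (distance of any of salt_shaker, small_tin, kitchen_timer, striped_mug, tall_tin, tape_roll from where it was at the start of the episode above 0.025 m).
It also fails if it takes over 72 s, if anything falls off the work surface, if the arm or the gripper's body presses on something with over 40 N, if the wrist force passes 120 N, or if a joint passes its speed limit or range.

## Robot

A 6-joint arm with a two-finger parallel gripper is mounted at the origin on a cart in front of the work surface, level with it; the furniture and walls round the work are solid. World frame = base frame: x ahead of the robot, y to its left, z up, the work surface at z = 0. Lengths are in m, angles in rad, forces in N, time in s.
With the tool pointing down it reaches from about 0.4 to 0.825 m from the base axis. Payload 7 kg.
Tool frame: the origin (TCP) lies at the centre of the arm's flange, where the gripper is bolted on; the fingertips stand 173 mm ahead of it and the grasp point (between the pads) lies 155 mm ahead of it; z points along the fingers, x is the direction in which the jaws open and shut, and the axes are right-handed (so a half turn about z gives the same grasp; the last joint's range is limited). The gripper opens to 85 mm and grips with 20 to 120 N. Pads are 22 mm wide; open, the fingers measure 114 mm over their backs; the gripper's body (76 mm by 85 mm) begins 54 mm behind the grasp point. The pads swing forward as they close: fully open they stand 13 mm farther back than shut.
Start: joints at [-0.946, 0.359, 0.012, 0, -1.224, -0.288], TCP at [0.223, -0.637, 0.405] pointing down, gripper open.
Joint ranges: [-3.07, 3.07], [-1.43, 2.12], [-1.02, 1.25], [-3.03, 1.67], [-3.05, -0], [-3.03, 3.03]. Speed limits (rad/s): [2.39, 2.39, 3.01, 3.14, 3.14, 3.14].

## Interface

Orientations are given as a unit quaternion [x, y, z, w].
In Python, from rig import r, eyes gives the robot as it stands.
- The arm moves only by the tool drive_tool, never from a script. Its argument "moves" is a list of rows, each a list of 3 entries, a list of its own where there are three numbers: the finger opening in mm, from 0 to 85.4, then the shift along the tool's x, y, z in units of 25 mm (1.0 is 25 mm), then the turn, a rotation vector about the tool's x, y, z in units of 6 degrees (1.0 is 6 degrees). In form: [[gripper, [dx, dy, dz], [ax, ay, az]], ...]. A call has 1 to 12 rows; each row is the pose to reach, as a shift and turn from the pose commanded when the call began, along the tool's axes at that moment; what a row does not reach only later rows make up. A row lasts 1/10 s, in which the tool goes at most 50 mm and 8.59 degrees, less where a joint would pass 70% of its speed; a pose out of reach is approached as far as the arm can. A call with a gripper value outside its range is refused whole. The fingers move at their own pace and stop on an object; "force" is the grip in N (left out, the last holds). Time passes only in rows, so rows that repeat a pose let the fingers close. It gives the time, the measured TCP pose, the force and the opening at its end, in the units of the state.
- r.state(): the state, without advancing time (a new reading comes with each control period).
- eyes.snapshot(name): name is "scene" or "top" or "wrist"; returns the picture (480x640x3 uint8, red, green, blue); there is no depth.
- eyes.camera_params(name): a dict with "K" (3x3 intrinsics, pixels), "dist" ([k1, k2, p1, p2, k3] as OpenCV has them; the pictures are not rectified), "rvec" (rotation vector, rad) and "tvec" (3), from world to camera coordinates, as OpenCV has them; the wrist camera has in their place "tool_from_camera" (4x4, takes a point from camera to tool coordinates, whose origin is the TCP and whose axes are the tool frame's). Camera axes: x right, y down, z forward; pixel columns grow to the right and rows downward; lengths in m; the calibration is good to about 2 mm. A picture is of the moment at which its call begins: read the wrist's pose just before it. camera_params takes no time and is no camera call.
- r.finish_job(): hands the job in, once; it reports no verdict.
The state is a dict: "time": time; "q": joint angles; "joint_velocities": joint speeds; "tau": joint torques, N m; "tcp_pos": TCP position; "tool_rot": TCP orientation; "wrist_force": force on the tool from outside, world axes, zero at the start; "wrist_torque": the same for the moment, N m; "opening": opening from 0.0 (shut) to 1.0 (fully open).
Only numpy, scipy, OpenCV 4.12 (cv2) and the standard library are available. Lean on these libraries where they do the work, as an engineer would, in place of code of your own. Each camera call takes 0.05 s, during which the arm holds its last target. There are 200 camera calls.

## Working session

There is one attempt and no reset: what is moved stays moved. The work goes in short steps, Python scripts to look and compute and a tool call to move; the robot and the scene stay as the last step left them, time stands still between calls to the robot, and variables do not carry over. Pictures are saved under pics/ and viewed, about 8 in all and at most 12, crops included, and the job is handed in when it is done.

Besides the shell and the picture viewer there is one more tool, called in YAML: its name, and indented under it one key for each argument. drive_tool: Moves the arm, as the interface text tells. Its arguments: {"type":"object","properties":{"moves":{"type":"array"},"force":{"type":"number"}},"required":["moves"]}

```bash
mkdir -p pics
cat > h.py <<'E'
import numpy as np,cv2
from rig import r,eyes
from scipy.spatial.transform import Rotation as R
def ray(name,uv):
    p=eyes.camera_params(name);K=np.array(p["K"],float);d=np.array(p["dist"],float)
    n=cv2.undistortPoints(np.array(uv,float).reshape(-1,1,2),K,d).reshape(-1,2)
    v=np.c_[n,np.ones(len(n))]
    if name=="wrist":
        s=r.state();T=np.array(p["tool_from_camera"]);Q=rot(s)
        o=Q@T[:3,3]+np.array(s["tcp_pos"]);return o,v@(Q@T[:3,:3]).T
    M=cv2.Rodrigues(np.array(p["rvec"],float))[0];t=np.array(p["tvec"],float).ravel()
    return -M.T@t,v@M
def rot(s):
    q=np.array(s["tool_rot"],float);return R.from_quat(q.ravel()).as_matrix() if q.size==4 else q
def atz(name,uv,z):
    o,v=ray(name,uv);z=np.broadcast_to(z,len(v));return o+v*((z-o[2])/v[:,2])[:,None]
def proj(name,P):
    p=eyes.camera_params(name);P=np.array(P,float).reshape(-1,3)
    return cv2.projectPoints(P,np.array(p["rvec"],float),np.array(p["tvec"],float),np.array(p["K"],float),np.array(p["dist"],float))[0].reshape(-1,2)
def snap(name,f,crop=None,k=1):
    im=eyes.snapshot(name)[:,:,::-1]
    if crop: a,b,c,d=crop;im=im[b:d,a:c]
    cv2.imwrite("pics/"+f,cv2.resize(im,None,fx=k,fy=k,interpolation=cv2.INTER_CUBIC))
E
python3 - <<'E'
from h import *
print(r.state()); snap("top","t1.png"); snap("scene","s1.png")
E
```

```text
{'time': 0.0, 'q': array([-9.45906462e-01,  3.59401574e-01,  1.10483345e-02, -3.68216860e-04,
       -1.22407824e+00, -2.88074116e-01]), 'joint_velocities': array([-1.26237580e-04,  4.11898771e-04, -4.77339596e-06, -1.36010371e-03,
        2.37251217e-03, -1.05870823e-03]), 'tau': array([-2.01841554e-03, -5.83325136e+01,  2.93400085e+01,  6.93649203e+00,
       -6.30738432e-03,  7.44702493e-05]), 'tcp_pos': array([ 0.22299807, -0.63689448,  0.40374609]), 'tool_rot': array([ 5.78633933e-01,  8.15586950e-01,  4.27913950e-04, -7.17835061e-04]), 'wrist_force': array([ 0.16292638,  0.45490274, -0.39643053]), 'wrist_torque': array([ 0.00746524,  0.00758096, -0.0284017 ]), 'opening': 0.9998179599814151}
```

View pics/t1.png

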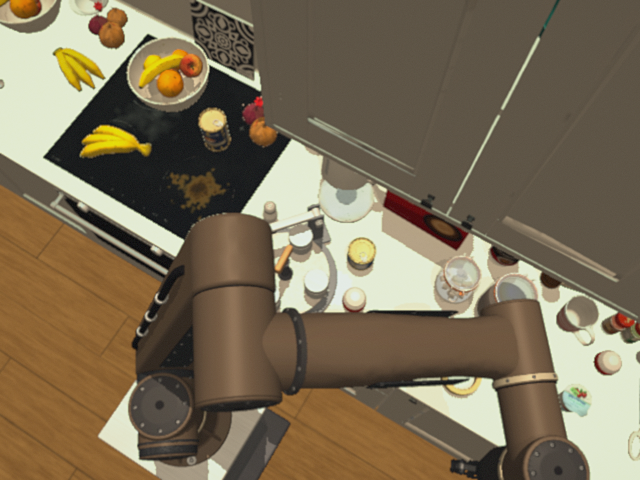

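View pics/s1.png

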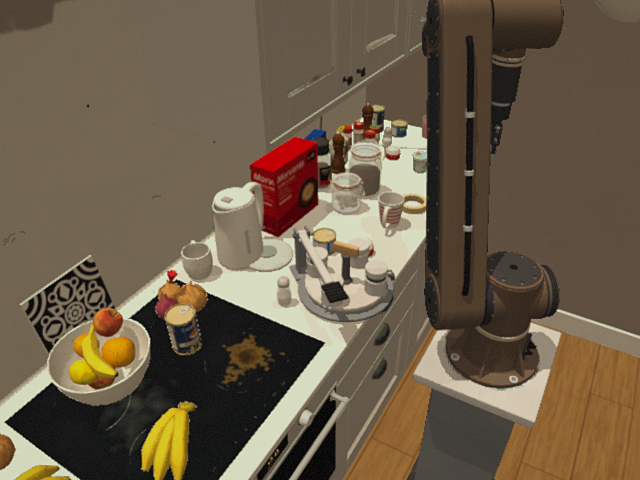

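Top view: the press is at about px (305,265), partly under the arm. Scene view: the press is at about (345,280), with the black paddle at (335,293). I'll enlarge both.

Run:
```python
from h import *
a=cv2.imread("pics/t1.png")[195:325,240:390];b=cv2.imread("pics/s1.png")[215:325,265:415]
a=cv2.resize(a,(600,520),interpolation=cv2.INTER_CUBIC);b=cv2.resize(b,(750,550),interpolation=cv2.INTER_CUBIC)
cv2.imwrite("pics/t2.png",a);cv2.imwrite("pics/s2.png",b)
```

```text
(no output)
```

View pics/t2.png

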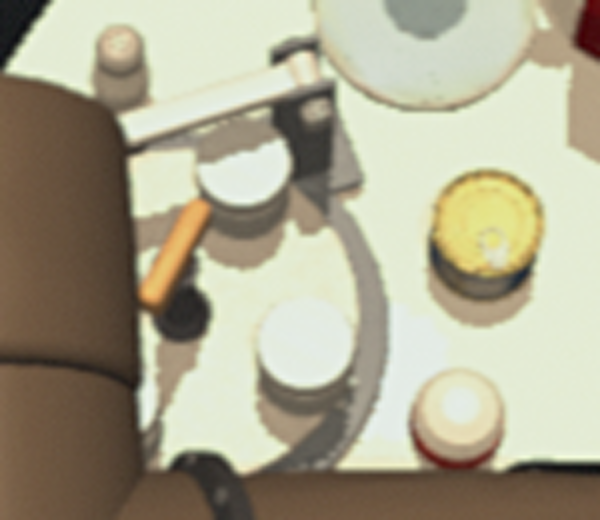

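View pics/s2.png

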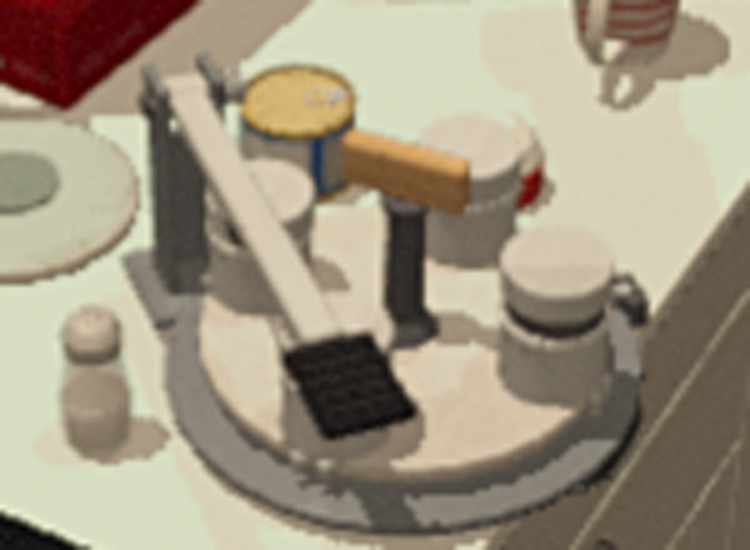

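Top crop: lid centres at (245,170) and (305,343), bar handle ends at (202,207) and (152,303). Scene crop: paddle corners at (285,352), (370,335), (415,410), (330,438). The right tin at (555,260) shows a dark gap under its lid, so that is the proud one. The bar points roughly at it.

Run:
```python
from h import *
T=lambda l:[(240+x/4,195+y/4) for x,y in l]
S=lambda l:[(265+x/5,215+y/5) for x,y in l]
np.set_printoptions(precision=4,suppress=True)
lt=atz("top",T([(245,170),(305,343)]),.109);print("lids top",lt)
print("bar top",atz("top",T([(202,207),(152,303)]),.167))
pd=atz("scene",S([(285,352),(370,335),(415,410),(330,438)]),.154);print("paddle",pd,pd.mean(0))
ls=atz("scene",S([(262,198),(475,148),(555,258)]),[.109,.109,.121]);print("lids scene",ls)
print("bar scene",atz("scene",S([(345,133),(469,160)]),.167))
print("others: mug,talltin,shaker",atz("scene",S([(298,100)]),.11),atz("scene",S([(92,325)]),.09))
# fit axis+orientation+theta
from scipy.optimize import least_squares
def rz(a):return np.array([np.cos(a),np.sin(a)])
yx=(pd[[0,1]].mean(0)-pd[[2,3]].mean(0))[:2]; print("lever dir(from far to near)",np.degrees(np.arctan2(*-yx[::-1])))
base=np.arctan2(*(-yx[::-1]))-np.pi/2
def f(p):
    c=p[:2]; res=[]
    M=lambda x,y:c+x*rz(p[2])+y*rz(p[2]+np.pi/2)
    res+=list(M(.09,.15)-pd.mean(0)[:2])
    th=p[2]+p[3]
    pts=[lt[0],lt[1],*ls]
    for q in pts:
        res+=list(min((c+.09*rz(th+k*np.pi/2)-q[:2] for k in range(4)),key=np.linalg.norm))
    return res
# proud direction from ls[2]
for c0 in [ (ls[1]+ls[0])[:2]/2]:
    c0=(ls[2][:2]+lt[0][:2])/2
    d=ls[2][:2]-c0
    s=least_squares(f,[*c0,base,np.arctan2(d[1],d[0])-base]);print(s.x,np.degrees(s.x[2:]),np.array(s.fun)*1000)
```

```text
lids top [[ 0.5217 -0.0266  0.109 ]
 [ 0.4419 -0.1184  0.109 ]]
bar top [[ 0.4686 -0.0287  0.167 ]
 [ 0.4006 -0.0349  0.167 ]]
paddle [[0.4158 0.139  0.154 ]
 [0.3852 0.107  0.154 ]
 [0.3395 0.1451 0.154 ]
 [0.3656 0.1825 0.154 ]] [0.3765 0.1434 0.154 ]
lids scene [[ 0.5197 -0.0128  0.109 ]
 [ 0.4367 -0.1135  0.109 ]
 [ 0.3471 -0.0313  0.121 ]]
bar scene [[ 0.4707 -0.0205  0.167 ]
 [ 0.4008 -0.0317  0.167 ]]
others: mug,talltin,shaker [[ 0.5486 -0.1034  0.11  ]] [[0.5554 0.1079 0.09  ]]
lever dir(from far to near) 139.6198616173243
[ 0.4328 -0.0253  0.8627 -3.9364] [  49.4274 -225.5413] [ 0.9184 -2.7505  0.865   7.4827 -2.9538  3.3088  2.9402 -6.4063  2.2599
 -1.601  -4.0296 -0.0336]
```

```bash
cat >> h.py <<'E'
def go(p,yaw):
    "print shift & turn (tool units) to TCP p, tool down with tool-x yaw (deg)"
    s=r.state();Q=rot(s);d=Q.T@(np.array(p)-s["tcp_pos"])/.025
    y=np.radians(yaw);x=np.array([np.cos(y),np.sin(y),0]);z=np.array([0,0,-1.]);G=np.c_[x,np.cross(z,x),z]
    t=np.degrees(R.from_matrix(Q.T@G).as_rotvec())/6
    print("shift",d.round(3),"turn",t.round(3),"yaw now",np.degrees(np.arctan2(Q[1,0],Q[0,0])).round(2),"tcp",s["tcp_pos"].round(4),"q",s["q"].round(3),"F",s["wrist_force"].round(2),"t",round(s["time"],2))
E
python3 -c "
from h import *
go([.433,-.028,.405],-86)"
```

```text
shift [ 2.0214e+01  1.5975e+01 -1.8000e-02] turn [ 2.0000e-02 -5.0000e-03 -2.7452e+01] yaw now 109.29 tcp [ 0.223  -0.6369  0.4039] q [-0.946  0.359  0.011 -0.    -1.224 -0.288] F [ 0.25 -0.47  1.45] t 0.1
```

drive_tool:
  moves:
    - [85,[2,1.5,0],[0,0,-1]]
    - [85,[4,3,0],[0,0,-2]]
    - [85,[6,4.5,0],[0,0,-3]]
    - [85,[8,6,0],[0,0,-4]]
    - [85,[9.5,7.5,0],[0,0,-5]]
    - [85,[11,8.6,0],[0,0,-6]]
    - [85,[12.5,9.8,0],[0,0,-7]]

```text
time: 0.8
tcp_pos: [0.3353, -0.3038, 0.4046]
tool_rot: [0.246, 0.969, 0.0, -0.0]
wrist_force: [2.6, 0.3, 0.3]
opening: 0.996
```

```bash
python3 -c "
from h import *
go([.433,-.028,.405],-86)"
```

```text
shift [ 1.826 11.562 -0.016] turn [ 1.0000e-03  1.0000e-03 -2.0413e+01] yaw now 151.52 tcp [ 0.3353 -0.3038  0.4046] q [-0.299 -0.017 -0.453 -0.    -1.135 -0.198] F [2.65 0.3  0.26] t 0.8
```

drive_tool:
  moves:
    - [85,[0.3,1.8,0],[0,0,-1.4]]
    - [85,[0.6,3.6,0],[0,0,-2.8]]
    - [85,[0.9,5.4,0],[0,0,-4.2]]
    - [85,[1.2,7.2,0],[0,0,-5.6]]
    - [85,[1.4,8.7,0],[0,0,-7]]
    - [85,[1.6,10,0],[0,0,-8.4]]
    - [85,[1.8,11,0],[0,0,-9.8]]
    - [85,[1.8,11.5,0],[0,0,-11.2]]
    - [85,[1.8,11.5,0],[0,0,-12.6]]
    - [85,[1.8,11.5,0],[0,0,-14]]
    - [85,[1.8,11.5,0],[0,0,-15.4]]
    - [85,[1.8,11.5,0],[0,0,-16.8]]

```text
time: 2.0
tcp_pos: [0.4337, -0.0318, 0.4044]
tool_rot: [-0.591, 0.807, 0.0, -0.0]
wrist_force: [-0.2, 0.6, -0.1]
opening: 1.0
```

drive_tool:
  moves:
    - [85,[0,0,0],[0,0,-1.2]]
    - [85,[0,0,0],[0,0,-2.4]]
    - [85,[0,0,0],[0,0,-3.6]]
    - [85,[0,0,0],[0,0,-3.6]]
    - [85,[0,0,0],[0,0,-3.6]]

```text
time: 2.5
tcp_pos: [0.4338, -0.0319, 0.4046]
tool_rot: [0.728, -0.685, -0.0, 0.0]
wrist_force: [-0.8, 0.0, -0.2]
opening: 0.998
```

```bash
python3 -c "
from h import *
go([.433,-.028,.405],-86)
snap('wrist','w1.png')"
```

```text
shift [-0.159  0.021 -0.018] turn [ 0.003  0.    -0.086] yaw now -86.52 tcp [ 0.4338 -0.0319  0.4046] q [ 0.383 -0.05  -0.485 -0.    -1.137  1.249] F [-0.82  0.02 -0.22] t 2.5
```

View pics/w1.png

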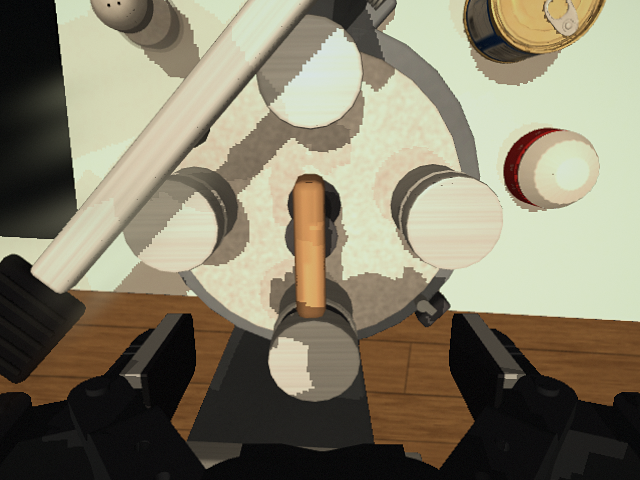

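Wrist view: lids at (310,73), left (180,223), right (452,220) and the proud one at the bottom (314,358). The bar is near vertical in the picture, from (310,180) to (311,314). The lever runs from (295,0) to (50,275), with the paddle at the lower left.

Run:
```python
from h import *
np.set_printoptions(precision=4,suppress=True)
L=atz("wrist",[(310,73),(180,221),(452,220),(314,359)],[.109,.109,.109,.121])
print(L,"opp means",(L[0]+L[3])[:2]/2,(L[1]+L[2])[:2]/2)
b=atz("wrist",[(310,182),(311,310)],.167);print("bar",b,b[:,:2].mean(0),np.linalg.norm(b[1]-b[0]))
a=lambda v:np.degrees(np.arctan2(v[1],v[0]))
print("dir bar",a(b[1]-b[0]),"lids",a(L[3]-L[0]),a(L[2]-L[1])-90, np.linalg.norm((L[3]-L[0])[:2]),np.linalg.norm((L[2]-L[1])[:2]))
e=atz("wrist",[(250,0),(30,272),(308,0),(68,290)],.157)
print("lever",e,a(e[1]-e[0]),a(e[3]-e[2]))
p=atz("wrist",[(17,255),(84,303),(17,381)],.154);print("paddle",p)
```

```text
[[ 0.5269 -0.0184  0.109 ]
 [ 0.4355  0.0583  0.109 ]
 [ 0.4465 -0.1116  0.109 ]
 [ 0.3504 -0.0306  0.121 ]] opp means [ 0.4386 -0.0245] [ 0.441  -0.0266]
bar [[ 0.4736 -0.0227  0.167 ]
 [ 0.4071 -0.0268  0.167 ]] [ 0.4403 -0.0248] 0.06665959106188604
dir bar -176.53387654126013 lids -176.0279574927692 -176.31453768100067 0.1769745951936236 0.17018607485187082
lever [[ 0.5513  0.0083  0.157 ]
 [ 0.4155  0.122   0.157 ]
 [ 0.5529 -0.0174  0.157 ]
 [ 0.4064  0.1033  0.157 ]] 140.06315638980442 140.50039776678722
paddle [[0.4235 0.1296 0.154 ]
 [0.3978 0.0973 0.154 ]
 [0.3467 0.1394 0.154 ]]
```

drive_tool:
  moves:
    - [85,[-0.24,-0.26,1],[0,0,0]]
    - [85,[-0.24,-0.26,2],[0,0,0]]
    - [85,[-0.24,-0.26,3],[0,0,0]]
    - [85,[-0.24,-0.26,3.8],[0,0,0]]
    - [85,[-0.24,-0.26,3.8],[0,0,0]]
    - [40,[-0.24,-0.26,3.8],[0,0,0]]
    - [10,[-0.24,-0.26,3.8],[0,0,0]]
    - [0,[-0.24,-0.26,3.8],[0,0,0]]
    - [0,[-0.24,-0.26,3.8],[0,0,0]]
    - [0,[-0.24,-0.26,3.8],[0,0,0]]
    - [0,[-0.24,-0.26,3.8],[0,0,0]]
    - [0,[-0.24,-0.26,3.8],[0,0,0]]
  force: 40

```text
time: 3.75
tcp_pos: [0.4401, -0.0252, 0.3104]
tool_rot: [0.73, -0.684, 0.0, -0.001]
wrist_force: [-2.6, 2.8, 5.3]
opening: 0.177
```

```bash
python3 -c "
from h import *
go([.440,-.0255,.31],-86.3);print(r.state()['wrist_torque'],r.state()['opening'])"
```

```text
shift [0.011 0.007 0.015] turn [-0.01   0.006  0.   ] yaw now -86.3 tcp [ 0.4401 -0.0252  0.3104] q [ 0.393  0.057 -0.616 -0.    -0.896  1.243] F [-2.6   2.76  5.25] t 3.75
[ 1.16111507  1.06421054 -0.03823643] 0.17651101114540546
```

drive_tool:
  moves:
    - [0,[0,0,0],[0,0,0.4]]
    - [0,[0,0,0],[0,0,1]]
    - [0,[0,0,0],[0,0,1.7]]
    - [0,[0,0,0],[0,0,2.4]]
    - [0,[0,0,0],[0,0,3.1]]
    - [0,[0,0,0],[0,0,3.8]]
    - [0,[0,0,0],[0,0,4.5]]
    - [0,[0,0,0],[0,0,5.2]]
    - [0,[0,0,0],[0,0,5.7]]
    - [0,[0,0,0],[0,0,6]]

```text
time: 4.75
tcp_pos: [0.4399, -0.0263, 0.3104]
tool_rot: [-0.482, 0.876, -0.001, -0.001]
wrist_force: [-1.3, -7.2, 6.1]
opening: 0.181
```

```bash
python3 -c "
from h import *
go([.440,-.0255,.31],130.3);print(r.state()['wrist_torque'],r.state()['opening'])"
```

```text
shift [-0.029  0.014  0.015] turn [-2.1000e-02 -3.0000e-03  1.7885e+01] yaw now -122.39 tcp [ 0.4399 -0.0263  0.3104] q [ 0.391  0.057 -0.617  0.002 -0.897  0.613] F [-1.25 -7.19  6.09] t 4.75
[-2.37261072  0.42640927  0.10345959] 0.18118901997270687
```

drive_tool:
  moves:
    - [0,[0,0,0],[0,0,0.4]]
    - [0,[0,0,0],[0,0,0.9]]
    - [0,[0,0,0],[0,0,1.4]]
    - [0,[0,0,0],[0,0,2]]
    - [0,[0,0,0],[0,0,2.7]]
    - [0,[0,0,0],[0,0,3.4]]
    - [0,[0,0,0],[0,0,4.1]]
    - [0,[0,0,0],[0,0,4.8]]
    - [0,[0,0,0],[0,0,5.5]]
    - [0,[0,0,0],[0,0,6.2]]
    - [0,[0,0,0],[0,0,6.7]]
    - [0,[0,0,0],[0,0,7]]

```text
time: 5.95
tcp_pos: [0.4388, -0.0271, 0.3103]
tool_rot: [-0.136, 0.991, -0.002, -0.002]
wrist_force: [-7.4, -10.7, 12.9]
opening: 0.185
```

drive_tool:
  moves:
    - [0,[0,0,0],[0,0,0.4]]
    - [0,[0,0,0],[0,0,1]]
    - [0,[0,0,0],[0,0,1.7]]
    - [0,[0,0,0],[0,0,2.4]]
    - [0,[0,0,0],[0,0,3.1]]
    - [0,[0,0,0],[0,0,3.8]]
    - [0,[0,0,0],[0,0,4.5]]
    - [0,[0,0,0],[0,0,5.2]]
    - [0,[0,0,0],[0,0,5.9]]
    - [0,[0,0,0],[0,0,6.6]]
    - [0,[0,0,0],[0,0,7]]
    - [0,[0,0,0],[0,0,7.2]]

```text
time: 7.15
tcp_pos: [0.4374, -0.027, 0.3102]
tool_rot: [0.239, 0.971, -0.002, -0.003]
wrist_force: [-16.8, -4.6, 22.1]
opening: 0.176
```

```bash
python3 -c "
from h import *
go([.440,-.0255,.31],140.3);print(r.state()['wrist_torque'],r.state()['opening'])
snap('top','t3.png',(230,190,380,310),5)"
```

```text
shift [-0.063  0.101  0.007] turn [-0.058 -0.034  2.013] yaw now 152.38 tcp [ 0.4374 -0.027   0.3102] q [ 0.392  0.055 -0.619  0.001 -0.903 -0.874] F [-16.77  -4.62  22.06] t 7.15
[-1.30657798  5.8900918   0.11516941] 0.1762703202584442
```

View pics/t3.png

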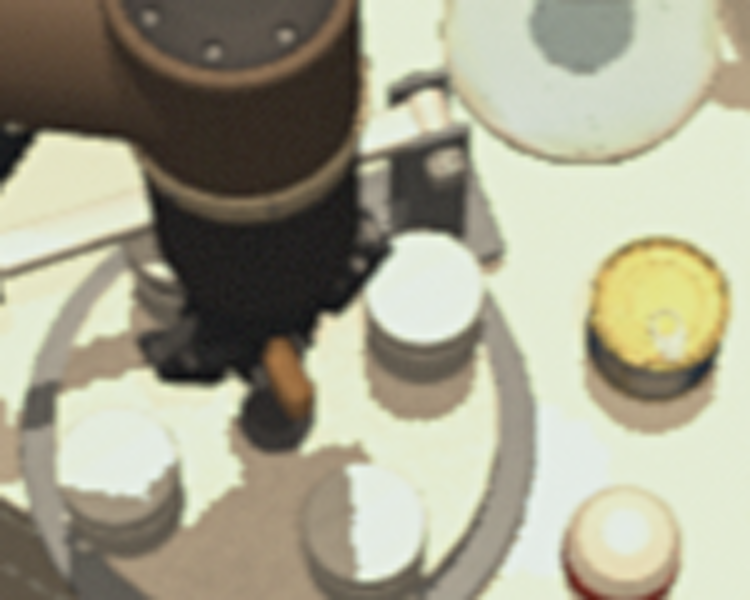

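The proud tin (gap under its lid) is about to come in under the lever at the upper left. Side force has built up from a small centring error, so I release, recentre and regrip.

drive_tool:
  moves:
    - [30,[0,0,0],[0,0,0]]
    - [30,[0,0,0],[0,0,0]]
    - [30,[0.09,-0.09,-0.08],[0,0,0]]
    - [30,[0.09,-0.09,-0.08],[0,0,0]]
    - [0,[0.09,-0.09,-0.08],[0,0,0]]
    - [0,[0.09,-0.09,-0.08],[0,0,0]]
    - [0,[0.09,-0.09,-0.08],[0,0,0]]
    - [0,[0.09,-0.09,-0.08],[0,0,0]]
    - [0,[0.09,-0.09,-0.08],[0,0,0]]

```text
time: 8.1
tcp_pos: [0.437, -0.0264, 0.3119]
tool_rot: [0.238, 0.971, 0.0, 0.0]
wrist_force: [-2.2, 2.1, 4.5]
opening: 0.177
```

```bash
python3 -c "
from h import *
go([.437,-.0265,.31],140.3);print(r.state()['wrist_torque'],r.state()['opening'])"
```

```text
shift [-0.003 -0.005  0.074] turn [2.000e-03 0.000e+00 2.034e+00] yaw now 152.5 tcp [ 0.437  -0.0264  0.3119] q [ 0.393  0.05  -0.62  -0.    -0.901 -0.873] F [-2.24  2.05  4.53] t 8.1
[0.6580584  0.92632716 0.06995585] 0.17675048270221458
```

drive_tool:
  moves:
    - [0,[0,0,0],[0,0,0.4]]
    - [0,[0,0,0],[0,0,0.8]]
    - [0,[0,0,0],[0,0,1.2]]
    - [0,[0,0,0],[0,0,1.6]]
    - [0,[0,0,0],[0,0,1.9]]
    - [0,[0,0,0],[0,0,2]]
    - [0,[0,0,0],[0,0,2]]
    - [0,[0,0,0],[0,0,2]]

```text
time: 8.9
tcp_pos: [0.4368, -0.0264, 0.3118]
tool_rot: [0.338, 0.941, 0.0, -0.0]
wrist_force: [-4.6, 3.2, 6.2]
opening: 0.181
```

```bash
python3 -c "
from h import *
go([.437,-.0265,.31],140.3);print(r.state()['wrist_torque'],r.state()['opening'])"
```

```text
shift [-0.01   0.002  0.074] turn [-0.001 -0.005  0.027] yaw now 140.46 tcp [ 0.4368 -0.0264  0.3118] q [ 3.930e-01  5.000e-02 -6.200e-01 -1.000e-03 -9.010e-01 -1.083e+00] F [-4.61  3.16  6.21] t 8.9
[ 0.86940966  1.5116497  -0.24856137] 0.1810039431491698
```

drive_tool:
  moves:
    - [30,[0,0,0],[0,0,0]]
    - [40,[0,0,0],[0,0,0]]
    - [40,[0,0,0],[0,0,0]]
    - [40,[0,0,-0.7],[0,0,0]]
    - [40,[0,0,-1.5],[0,0,0]]
    - [40,[0,0,-2.4],[0,0,0]]
    - [40,[0,0,-3.2],[0,0,0]]
    - [40,[0,0,-3.7],[0,0,0]]
    - [40,[0,0,-3.7],[0,0,0]]
    - [40,[0,0,-3.7],[0,0,0]]

```text
time: 9.9
tcp_pos: [0.4368, -0.0265, 0.4038]
tool_rot: [0.338, 0.941, 0.0, -0.0]
wrist_force: [0.1, 0.7, -0.7]
opening: 0.467
```

```bash
python3 -c "
from h import *
go([.437,-.0265,.405],140.3)
snap('wrist','w2.png')"
```

```text
shift [-0.007  0.003 -0.049] turn [ 0.002 -0.002  0.032] yaw now 140.49 tcp [ 0.4368 -0.0265  0.4038] q [ 0.393 -0.044 -0.481 -0.    -1.134 -1.082] F [ 0.15  0.74 -0.72] t 9.9
```

View pics/w2.png

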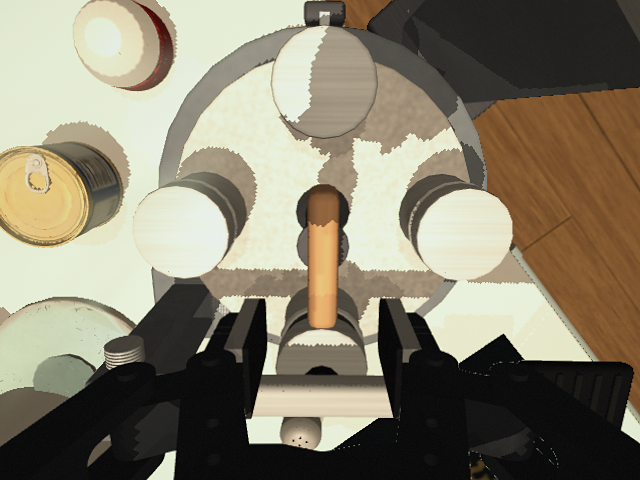

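The proud tin sits under the lever: bar from (324,190) to (323,322), lever edge near row 377. The detent roller at (325,12) is in line with the opposite tin at (324,80). I'll check the angles.

Run:
```python
from h import *
np.set_printoptions(precision=4,suppress=True)
a=lambda v:np.degrees(np.arctan2(v[1],v[0]))
b=atz("wrist",[(325,190),(323,322)],.167);print("bar",a(b[1]-b[0]),b)
L=atz("wrist",[(324,80),(181,232),(464,233)],.109);print("lids",L,a(L[2]-L[1]),(L[1]+L[2])/2)
e=atz("wrist",[(257,375),(395,378)],.157);print("lever",e,a(e[1]-e[0]))
print("roller",atz("wrist",[(325,12)],.06))
p=atz("wrist",[(520,362),(633,363)],.154);print("paddle",p)
go([.384,.137,.405],140)
```

```text
bar 49.69317036276077 [[ 0.4115 -0.0532  0.167 ]
 [ 0.4563 -0.0004  0.167 ]]
lids [[ 0.3777 -0.0945  0.109 ]
 [ 0.5038 -0.0825  0.109 ]
 [ 0.3673  0.0312  0.109 ]] 140.22240733708358 [ 0.4356 -0.0257  0.109 ]
lever [[0.5093 0.0051 0.157 ]
 [0.4502 0.0565 0.157 ]] 138.9989997508576
roller [[ 0.3486 -0.1284  0.06  ]]
paddle [[0.39   0.095  0.154 ]
 [0.3415 0.1354 0.154 ]]
shift [ 5.788  3.704 -0.063] turn [-0.007 -0.007  0.081] yaw now 140.48 tcp [ 0.4367 -0.0265  0.4034] q [ 0.393 -0.044 -0.482 -0.    -1.134 -1.083] F [-1.28 -0.57  0.87] t 9.95
```

drive_tool:
  moves:
    - [0,[1,0.7,0],[0,0,0]]
    - [0,[2,1.35,0],[0,0,0]]
    - [0,[3,2,0],[0,0,0]]
    - [0,[4,2.7,0],[0,0,0]]
    - [0,[5,3.35,0],[0,0,0]]
    - [0,[5.9,3.95,0],[0,0,0]]
    - [0,[5.9,3.95,0],[0,0,0]]
    - [0,[5.9,3.95,0.8],[0,0,0]]
    - [0,[5.9,3.95,1.6],[0,0,0]]
    - [0,[5.9,3.95,2.2],[0,0,0]]
    - [0,[5.9,3.95,2.2],[0,0,0]]
    - [0,[5.9,3.95,2.2],[0,0,0]]

```text
time: 11.15
tcp_pos: [0.3861, 0.1433, 0.349]
tool_rot: [0.338, 0.941, -0.001, -0.0]
wrist_force: [-0.5, 0.6, 1.1]
opening: 0.003
```

```bash
python3 -c "
from h import *
go([.386,.143,.327],140.5);print(r.state()['opening'])
snap('scene','s3.png',(265,190,415,310),5)"
```

```text
shift [-0.005 -0.011  0.881] turn [-0.014  0.002 -0.002] yaw now 140.49 tcp [0.3861 0.1433 0.349 ] q [ 0.84  -0.042 -0.614  0.    -1.    -1.53 ] F [-0.49  0.56  1.1 ] t 11.15
0.003321774399596726
```

View pics/s3.png

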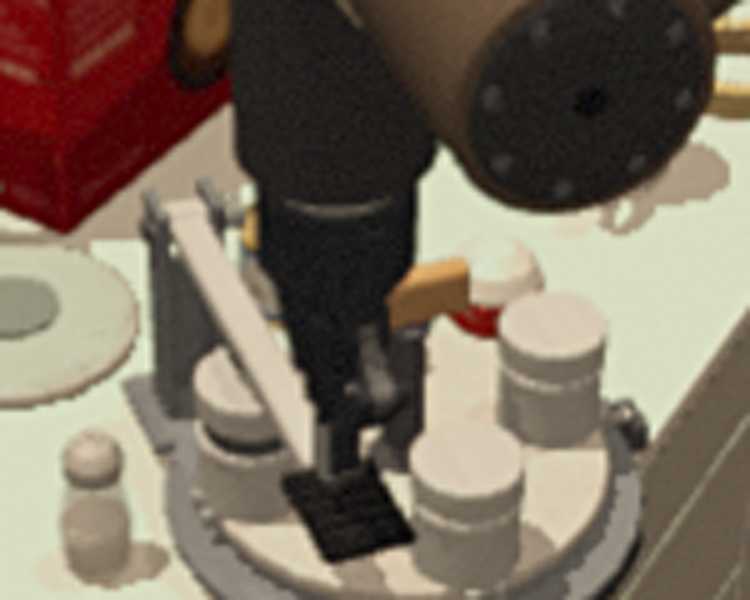

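The proud tin (dark gap) is under the lever and the fingertips are just above the paddle. Now I press in stages.

drive_tool:
  moves:
    - [0,[0,0,0.4],[0,0,0]]
    - [0,[0,0,0.7],[0,0,0]]
    - [0,[0,0,0.9],[0,0,0]]
    - [0,[0,0,1.0],[0,0,0]]
    - [0,[0,0,1.1],[0,0,0]]

```text
time: 11.7
tcp_pos: [0.3859, 0.1435, 0.3215]
tool_rot: [0.338, 0.941, -0.0, -0.0]
wrist_force: [-2.3, -0.4, 3.2]
opening: 0.001
```

drive_tool:
  moves:
    - [0,[0,0,0.1],[0,0,0]]
    - [0,[0,0,0.2],[0,0,0]]
    - [0,[0,0,0.3],[0,0,0]]
    - [0,[0,0,0.4],[0,0,0]]
    - [0,[0,0,0.5],[0,0,0]]
    - [0,[0,0,0.6],[0,0,0]]
    - [0,[0,0,0.7],[0,0,0]]
    - [0,[0,0,0.8],[0,0,0]]
    - [0,[0,0,0.8],[0,0,0]]

```text
time: 12.6
tcp_pos: [0.3862, 0.1434, 0.3018]
tool_rot: [0.338, 0.941, -0.0, 0.0]
wrist_force: [-0.6, -2.6, 6.5]
opening: -0.002
```

drive_tool:
  moves:
    - [0,[0,0,0.08],[0,0,0]]
    - [0,[0,0,0.16],[0,0,0]]
    - [0,[0,0,0.24],[0,0,0]]
    - [0,[0,0,0.32],[0,0,0]]
    - [0,[0,0,0.4],[0,0,0]]
    - [0,[0,0,0.44],[0,0,0]]
    - [0,[0,0,0.48],[0,0,0]]
    - [0,[0,0,0.5],[0,0,0]]
    - [0,[0,0,0.5],[0,0,0]]

```text
time: 13.5
tcp_pos: [0.3866, 0.1436, 0.2898]
tool_rot: [0.338, 0.941, 0.0, 0.001]
wrist_force: [1.6, -4.0, 8.0]
opening: -0.001
```

drive_tool:
  moves:
    - [0,[0,0,0.04],[0,0,0]]
    - [0,[0,0,0.06],[0,0,0]]
    - [0,[0,0,0.06],[0,0,0]]

```text
time: 13.8
tcp_pos: [0.3867, 0.1436, 0.2884]
tool_rot: [0.338, 0.941, 0.0, 0.001]
wrist_force: [1.2, -4.0, 6.6]
opening: -0.002
```

drive_tool:
  moves:
    - [0,[0,0,0.02],[0,0,0]]
    - [0,[0,0,0.04],[0,0,0]]
    - [0,[0,0,0.04],[0,0,0]]

```text
time: 14.1
tcp_pos: [0.3867, 0.1436, 0.2874]
tool_rot: [0.338, 0.941, 0.0, 0.001]
wrist_force: [1.2, -4.2, 7.9]
opening: -0.002
```

drive_tool:
  moves:
    - [0,[0,0,0.02],[0,0,0]]
    - [0,[0,0,0.04],[0,0,0]]
    - [0,[0,0,0.04],[0,0,0]]

```text
time: 14.4
tcp_pos: [0.3867, 0.1437, 0.2865]
tool_rot: [0.338, 0.941, 0.0, 0.001]
wrist_force: [2.0, -5.0, 8.0]
opening: 0.001
```

drive_tool:
  moves:
    - [0,[0,0,0.02],[0,0,0]]
    - [0,[0,0,0.04],[0,0,0]]
    - [0,[0,0,0.04],[0,0,0]]

```text
time: 14.7
tcp_pos: [0.3868, 0.1437, 0.2857]
tool_rot: [0.337, 0.941, 0.0, 0.001]
wrist_force: [1.9, -4.6, 11.9]
opening: 0.003
```

drive_tool:
  moves:
    - [0,[0,0,0.02],[0,0,0]]
    - [0,[0,0,0.04],[0,0,0]]
    - [0,[0,0,0.04],[0,0,0]]

```text
time: 15.0
tcp_pos: [0.3869, 0.1436, 0.2851]
tool_rot: [0.337, 0.941, 0.0, 0.001]
wrist_force: [-1.1, -5.5, 16.8]
opening: -0.004
```

drive_tool:
  moves:
    - [0,[0,0,0.02],[0,0,0]]
    - [0,[0,0,0.02],[0,0,0]]
    - [0,[0,0,0.02],[0,0,0]]

```text
time: 15.3
tcp_pos: [0.3869, 0.1436, 0.2848]
tool_rot: [0.337, 0.941, 0.0, 0.001]
wrist_force: [-2.8, -6.6, 18.8]
opening: -0.002
```

drive_tool:
  moves:
    - [0,[0,0,-0.2],[0,0,0]]
    - [0,[0,0,-0.5],[0,0,0]]
    - [0,[0,0,-0.8],[0,0,0]]
    - [0,[0,0,-1.1],[0,0,0]]
    - [0,[0,0,-1.4],[0,0,0]]
    - [0,[0,0,-1.8],[0,0,0]]
    - [0,[0,0,-2.5],[0,0,0]]
    - [0,[0,0,-3.3],[0,0,0]]
    - [0,[0,0,-4.2],[0,0,0]]
    - [0,[0,0,-5],[0,0,0]]
    - [0,[0,0,-5],[0,0,0]]

```text
time: 16.4
tcp_pos: [0.3864, 0.1437, 0.411]
tool_rot: [0.338, 0.941, 0.002, 0.001]
wrist_force: [0.2, -0.5, -0.2]
opening: 0.003
```

```bash
python3 -c "
from h import *
go([.386,.143,.405],140.5)
snap('scene','s4.png',(265,190,415,310),5)"
```

```text
shift [-0.005 -0.031  0.24 ] turn [0.036 0.01  0.002] yaw now 140.51 tcp [0.3864 0.1437 0.411 ] q [ 8.400e-01 -1.010e-01 -5.150e-01  1.000e-03 -1.153e+00 -1.530e+00] F [ 0.2  -0.5  -0.18] t 16.4
```

View pics/s4.png

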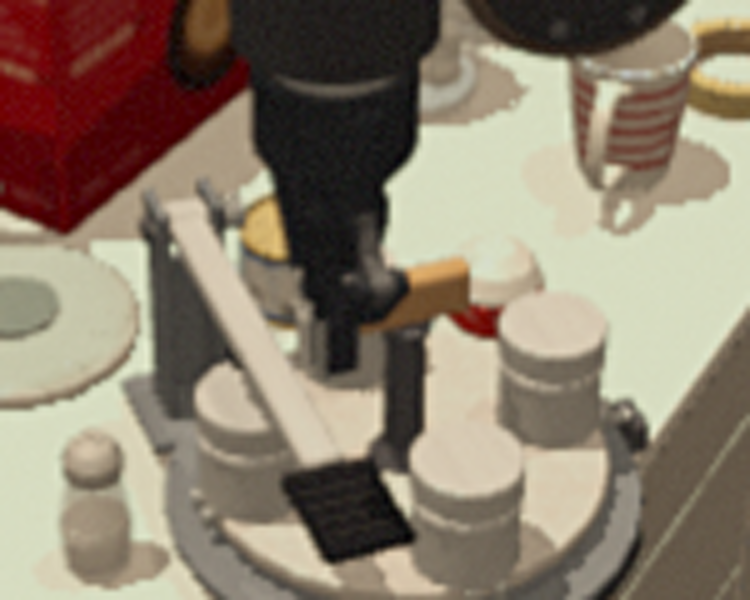

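The lid's dark gap at (235,440) is gone, the lever is back up with the paddle at (347,510), and the arm is clear.

```bash
python3 -c "
from h import *
print(r.finish_job())"
```

```text
the job is handed in; nothing more can be done
None
```

The job is handed in and, as far as my checks show, the lid is pressed home. No verdict was reported.

- **Turntable:** I gripped the bar handle and turned it about 133° clockwise, through one intermediate stop. I let go and regripped once, because the side force had reached about 17 N from a 3 mm centring error. After release, the bar and tins measured 49.7–50.2°, against about 49–50° for the press. I judged the click stop from that alignment, since I could not read the joint itself.
- **Press:** I pushed the paddle down about 42 mm with the fingers closed, in small steps at the end. The force rose from 8 N to about 19 N vertically at the stop, which is below the 40 N limit. Then I lifted clear and let the lever return.
- **Last picture:** the gap under the lid is closed, the lever is up and the tin is still under it. The bystanders in view look unmoved. The force reading is about zero with the arm clear, at 16.4 s.

No check failed. The scene and wrist cameras differed by up to about 7 mm on the turntable axis, so I went by the wrist camera and contact forces.

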